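Clamp the lid of the red canister with its wire bail

ROBOT

A 6-joint arm with a two-finger parallel gripper is mounted at the origin on a cart in front of the work surface, level with it; the furniture and walls round the work are solid. World frame = base frame: x ahead of the robot, y to its left, z up, the work surface at z = 0. Lengths are in m, angles in degrees, forces in N, time in s.
With the tool pointing down it reaches from about 0.4 to 0.825 m from the base axis. Payload 7 kg.
Tool frame: the origin (TCP) lies on the centre line of the jaws, within the pads' length; the fingertips stand 11 mm ahead of it and the grasp point (between the pads) lies 8 mm behind it; z points along the fingers, y is the line along which they close (so a half turn about z gives the same grasp; the last joint's range is limited). The gripper opens to 88 mm and grips with 3 to 60 N. Pads are 19 mm wide; open, the fingers measure 130 mm over their backs; the gripper's body (78 mm by 193 mm) begins 47 mm behind the grasp point.
Start: joints at [93.455, 20.546, 0.682, 0, -70.136, -16.507], TCP at [0.152, 0.658, 0.211] pointing down, gripper open.
Joint ranges: [-176.03, 176.03], [-82.01, 121.73], [-58.28, 71.71], [-173.87, 95.51], [-174.79, -0.11], [-173.66, 173.66]. Speed limits (degrees/s): [136.94, 136.94, 172.46, 180, 180, 180].

INTERFACE

Orientations are given as [roll, pitch, yaw] about the fixed x, y, z axes, in that order (R = Rz(yaw) Ry(pitch) Rx(roll)).
In Python, from plant import r, capture, camera_model, job gives the robot as it stands.
- The arm moves only by the tool drive_tool, never from a script. Its argument "increments" is a list that holds one entry, the list of rows, each a list of 5 numbers: the gripper's target within -1 to 1 (fully open at 1, half-way at 0, shut at -1), then the shift along the tool's x, y, z scaled (see below), then the turn about the tool's z scaled (see below). In form: [[[gripper, tx, ty, tz, roll], ...]]. A call has 1 to 5 rows; each row is the pose to reach, as a shift and turn from the pose commanded when the call began, along the tool's axes at that moment, turning the shorter way round; what a row does not reach only later rows make up. The controller multiplies each number of a shift by 120 mm and each number of a turn by 360 degrees. A row lasts 1/8 s, in which the tool goes at most 62.5 mm and 10.7 degrees, less where a joint would pass 70% of its speed; a pose out of reach is approached as far as the arm can. A call with a number of a shift or a turn outside -1 to 1 is refused whole. A call with a gripper value outside its range is refused whole. The fingers move at their own pace and stop on an object; "squeeze" is the grip in N (left out, the last holds). Time passes only in rows, so rows that repeat a pose let the fingers close. It gives the time, the measured TCP pose, the force, the opening and the grip force at its end, in the units of the state.
- r.get_state(): the state, without advancing time (a new reading comes with each control period).
- capture(name): name is "scene" or "side" or "wrist"; returns the picture (384x512x3 uint8, red, green, blue); there is no depth.
- camera_model(name): a dict with "camera_matrix" (3x3 intrinsics, pixels), "rvec" (rotation vector, rad) and "tvec" (3), from world to camera coordinates, as OpenCV has them. Camera axes: x right, y down, z forward; pixel columns grow to the right and rows downward; lengths in m; the calibration is good to about 2 mm. A picture is of the moment at which its call begins: read the wrist's pose just before it. camera_model takes no time and is no camera call; for the wrist camera it gives the pose at the moment of the call.
- job.close_job(): hands the job in; it is judged then, once.
The state is a dict: "time_s": time; "joints": joint angles; "qd": joint speeds; "joint_torque": joint torques, N m; "tcp_pos": TCP position; "eef_rot": TCP orientation; "contact_force": force on the tool from outside, world axes, zero at the start; "moment": the same for the moment, N m; "gripper_width": finger opening in m; "gripper_force": force on a finger pad.
Only numpy, scipy, OpenCV 4.12 (cv2) and the standard library are available. Lean on these libraries where they do the work, as an engineer would, in place of code of your own. Each camera call takes 0.05 s, during which the arm holds its last target. There are 200 camera calls.

TASK

The canister with the red lid is packed and ready to be sealed: swing its wire bail up from behind, over the lid and past centre, all the way down to its stop on the other side, so that the lid is clamped shut. Leave the bail of the blue-lidded canister open as it is.

Things in the scene. Friction and masses are not known exactly. Their poses are not given: they have to be found in the camera images.
- red_canister: Canister with a red lid on a square foot fixed to the bench. Lid 89 mm in diameter, top 106 mm above the bench. Origin: centre of the foot's underside, on the bench; z up. The bail's pivots are 75 mm up, at y = +-55 mm. The open bail lies on the +x side, away from the robot; the clamped bail ends on the -x side, towards it (yaw within 0.6 rad).
- red_bail (a joint): Angle of the red canister's bail (rad): 0 = open, at its stop on the +x side; 1.0 = upright over the lid; 2.0 = clamped, at its stop on the -x side. Starts at 0 to 0.25 and stays about there untouched. From about 0.3 the gasket resists (up to about 3 N at the crossbar) and pushes back; dead centre is at 1.6; past about 1.7 it snaps by itself to 2.0 and stays.
- red_grip (a point): Centre of the crossbar of that bail: a black sleeve 70 mm long, 15 mm thick, parallel to the canister's y axis, free to turn on its wire, 100 mm from the pivot axis; wire arms at y = +-55 mm. At joint value q it lies in the canister's frame at x = 100 mm * sin(1 - q), y = 0, z = 75 mm + 100 mm * cos(1 - q): 129 mm high open or clamped, 175 mm upright.
- blue_grip (a point): The same point on the bail of a second canister, alike but with a blue lid; its bail also stands open and must stay so. The two stand side by side in either order, at least 200 mm between centres.

How it is judged:
By the outcome, as a careful person would: the job done as asked, in the order asked, and still so for the second after the job is handed in, with the robot touching nothing.
It also fails if it takes over 32 s, if anything falls off the work surface, if the arm or the gripper's body presses on something with over 40 N, if the wrist force passes 120 N, or if a joint passes its speed limit or range.

## Working session

There is one attempt and no reset: what is moved stays moved. The work goes in short steps, Python scripts to look and compute and a tool call to move; the robot and the scene stay as the last step left them, time stands still between calls to the robot, and variables do not carry over. Pictures are saved under pics/ and viewed, at most 10 in all, crops included, and the job is handed in when it is done.

Besides the shell and the picture viewer there is one more tool, called after "Emit:" as name([rows], argument=value, ...), one row to a line, values as JSON. drive_tool: Moves the arm, as the interface text tells. Its arguments: {"type":"object","properties":{"increments":{"type":"array"},"squeeze":{"type":"number"}},"required":["increments"]}

```bash
mkdir -p pics; ls; python3 - <<'E'
from plant import r,capture,camera_model
import cv2
print(r.get_state())
for n in("scene","side"):
    cv2.imwrite(f"pics/{n}0.png",capture(n)[:,:,::-1]); m=camera_model(n); print(n,m)
E
```

```text
pics
{'time_s': 0.0, 'joints': array([ 9.34538849e+01,  2.05920272e+01,  6.34395503e-01, -1.96402928e-02,
       -7.01353107e+01, -1.65059525e+01]), 'qd': array([ 0.05464348,  0.07817819, -0.08772397,  0.00645201, -0.05339321,
       -0.07869416]), 'joint_torque': array([ 5.16867863e-05, -5.82704008e+01,  2.93071014e+01,  6.99741930e+00,
        7.19486197e-03, -1.48699041e-04]), 'tcp_pos': array([0.15236511, 0.65705964, 0.20982225]), 'eef_rot': array([ 1.79905642e+02, -8.70660398e-03, -1.30587492e+01]), 'contact_force': array([ 1.00782808, -0.15561556, -0.87123948]), 'moment': array([ 0.02230827,  0.02532062, -0.00673882]), 'gripper_force': 0.0, 'gripper_width': 0.08736324421357232}
scene {'camera_matrix': array([[399.04638105,   0.        , 252.55056905],
       [  0.        , 399.04638105, 189.29828427],
       [  0.        ,   0.        ,   1.        ]]), 'rvec': array([ 0.78767461, -2.64549427,  1.00866342]), 'tvec': array([0.53034791, 0.33326793, 0.75303608])}
side {'camera_matrix': array([[438.42124493,   0.        , 262.8238222 ],
       [  0.        , 438.42124493, 193.25009981],
       [  0.        ,   0.        ,   1.        ]]), 'rvec': array([ 2.06524572, -0.60633574,  0.35801209]), 'tvec': array([-0.52743594,  0.26842686,  0.61227999])}
```

View pics/scene0.png

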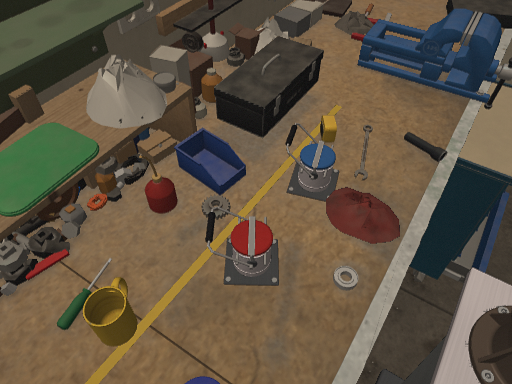

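View pics/side0.png

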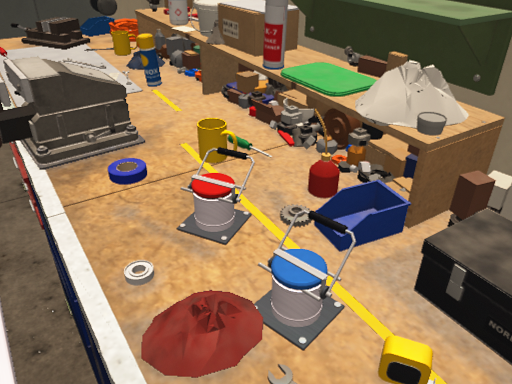

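The scene view shows the red lid at about (252,238) with its black sleeve at (210,228), and blue at (317,157). In the side view, the red lid is at (213,185) with its sleeve at (235,154), and blue is at (300,268) with its sleeve at (328,221).

```bash
cat > h.py <<'E'
import numpy as np,cv2
from plant import r,capture,camera_model
def ray(m,p):
    R=cv2.Rodrigues(m["rvec"])[0]; K=m["camera_matrix"]
    d=R.T@np.linalg.solve(K,[p[0],p[1],1.]); return -R.T@m["tvec"].ravel(),d/np.linalg.norm(d)
def onz(m,p,z):
    c,d=ray(m,p); return c+d*(z-c[2])/d[2]
def tri(m1,p1,m2,p2):
    P=[m["camera_matrix"]@np.c_[cv2.Rodrigues(m["rvec"])[0],m["tvec"].ravel()] for m in(m1,m2)]
    X=cv2.triangulatePoints(*P,np.array(p1,float).reshape(2,1),np.array(p2,float).reshape(2,1)).ravel(); return X[:3]/X[3]
def proj(m,X): return cv2.projectPoints(np.array(X,float).reshape(-1,1,3),m["rvec"],m["tvec"],m["camera_matrix"],None)[0].reshape(-1,2)
def blob(mask,box):
    x0,y0,x1,y1=box; z=np.zeros(mask.shape,np.uint8); z[y0:y1,x0:x1]=mask[y0:y1,x0:x1]; return z
def big(mask):
    n,l,s,c=cv2.connectedComponentsWithStats(mask.astype(np.uint8)); i=1+np.argmax(s[1:,4]); return (l==i),c[i],s[i]
E
python3 - <<'E'
from h import *
box={"scene":{"rl":(225,210,280,265),"rb":(200,205,222,248),"bl":(293,135,342,178),"bb":(283,118,302,150)},
"side":{"rl":(185,165,240,205),"rb":(210,143,256,164),"bl":(265,240,332,290),"bb":(303,205,352,238)}}
out={};M={}
for n in box:
    im=cv2.imread(f"pics/{n}0.png").astype(int); b,g,rr=im[...,0],im[...,1],im[...,2]; m=M[n]=camera_model(n)
    masks={"rl":(rr>100)&(g<60)&(b<70),"bl":(b>90)&(rr<80)&(b>g+30),"rb":im.max(2)<50,"bb":im.max(2)<50}
    for k,bx in box[n].items():
        z=blob(masks[k],bx); 
        if k[1]=="l":
            pts=cv2.findNonZero(z); e=cv2.fitEllipse(cv2.convexHull(pts)); h=cv2.minAreaRect(pts)
            print(n,k,e, onz(m,e[0],.103).round(4), len(pts))
        else:
            l,c,s=big(z); pts=np.argwhere(l)[:,::-1].astype(float); v=np.linalg.svd(pts-c,full_matrices=False)[2][0]; t=(pts-c)@v
            a,bb=c+v*t.min(),c+v*t.max(); out[n,k]=(a,bb,(a+bb)/2); print(n,k,c.round(1),a.round(1),bb.round(1),s[4])
for k in("rb","bb"):
    X=tri(M["scene"],out["scene",k][2],M["side"],out["side",k][2]); print(k,X.round(4),[ (proj(M[n],X)[0]-out[n,k][2]).round(1) for n in M])
    a,b=out["scene",k][:2]; c,d=out["side",k][:2]
    for q in((a,c),(b,d),(a,d),(b,c)):
        Y=tri(M["scene"],q[0],M["side"],q[1]); print(Y.round(3),[abs(proj(M[n],Y)[0]-q[i]).max().round(1) for i,n in enumerate(M)])
E
```

```text
scene rl ((251.27053833007812, 236.93763732910156), (34.785030364990234, 41.74427032470703), 88.45745849609375) [0.568  0.1051 0.103 ] 913
scene rb [210.1 226.3] [211.8 211.9] [208.4 241.3] 197
scene bl ((317.3744812011719, 155.39344787597656), (23.13439178466797, 34.86415100097656), 96.59114074707031) [ 0.5651 -0.1884  0.103 ] 496
scene bb [291.2 134.3] [294.8 124.6] [287.5 144.5] 106
side rl ((212.64222717285156, 184.88111877441406), (24.48098373413086, 43.03514862060547), 89.05689239501953) [0.5654 0.0885 0.103 ] 593
side rb [231.6 152.8] [217.1 149.5] [245.5 156. ] 162
side bl ((304.8916320800781, 262.0228576660156), (45.83218765258789, 68.48748016357422), 72.76129150390625) [ 0.5789 -0.1972  0.103 ] 1280
side bb [327.  221.8] [308.8 213.4] [345.7 230.5] 333
rb [0.6417 0.1453 0.1306] [array([-0.2, -0.2]), array([-0.2,  0.1])]
[0.622 0.14  0.159] [np.float64(8.6), np.float64(6.8)]
[0.662 0.151 0.102] [np.float64(9.3), np.float64(7.3)]
[0.66  0.114 0.132] [np.float64(0.2), np.float64(0.2)]
[0.623 0.176 0.13 ] [np.float64(0.2), np.float64(0.2)]
bb [ 0.6367 -0.1765  0.1458] [array([-0.1, -0.2]), array([-0.2,  0.2])]
[ 0.615 -0.168  0.176] [np.float64(5.1), np.float64(6.0)]
[ 0.66  -0.185  0.114] [np.float64(5.7), np.float64(6.5)]
[ 0.646 -0.211  0.148] [np.float64(0.2), np.float64(0.2)]
[ 0.627 -0.141  0.145] [np.float64(0.3), np.float64(0.3)]
```

```bash
python3 - <<'E'
from h import *
m=camera_model("side");s=camera_model("scene")
for p in((140,145),(20,158),(35,165),(210,160),(0,60)): print(p,onz(m,p,0).round(3))
print("mug",onz(s,(110,340),0).round(3)); print(camera_model("wrist"))
print(proj(m,[.152,.658,.2]),proj(m,[.152,.658,.35]))
cv2.imwrite("pics/w0.png",capture("wrist")[:,:,::-1])
E
```

```text
(140, 145) [0.567 0.551 0.   ]
(20, 158) [0.264 0.641 0.   ]
(35, 165) [0.291 0.578 0.   ]
(210, 160) [0.697 0.363 0.   ]
(0, 60) [0.337 1.713 0.   ]
mug [0.706 0.402 0.   ]
{'camera_matrix': array([[271.56831775,   0.        , 257.68858993],
       [  0.        , 271.56831775, 190.54489766],
       [  0.        ,   0.        ,   1.        ]]), 'rvec': array([-1.83261708,  2.31238127,  0.31996843]), 'tvec': array([ 0.67440493, -0.03502183,  0.38923716])}
[[-56.4503494   91.67961737]] [[-81.78801163  25.28702748]]
```

View pics/w0.png

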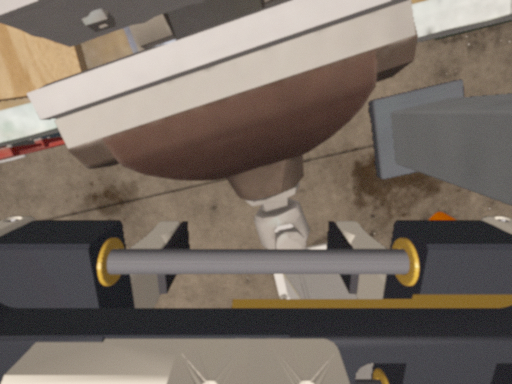

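The wrist view shows only the arm's base and, at the top, the machine beside the gripper (x 0.27–0.57, y > 0.55). I'll lift first, then go round it.

Emit:
drive_tool([
  [[0,0,0,-0.5,0],[0,0,0,-1,0],[0,0,0,-1,0]],
])

```text
time_s: 0.52
tcp_pos: [0.1531, 0.6595, 0.337]
eef_rot: [-179.5, 0.1, -13.0]
contact_force: [-0.8, 0.0, -0.2]
gripper_width: 0.0629
gripper_force: 0.0
```

Emit:
drive_tool([
  [[0,0.2,0.45,0,0],[0,0.4,0.9,0,0],[0,0.4,0.9,0,0]],
])

```text
time_s: 0.9
tcp_pos: [0.1755, 0.5381, 0.3317]
eef_rot: [-179.9, 0.0, -13.1]
contact_force: [-0.6, 0.9, 0.4]
gripper_width: 0.0441
gripper_force: 0.0
```

Emit:
drive_tool([
  [[0,0.4,0.3,0,0],[0,0.8,0.6,0,0],[0,0.8,0.6,0,0]],
])

```text
time_s: 1.27
tcp_pos: [0.2537, 0.4475, 0.3311]
eef_rot: [-180.0, 0.0, -13.2]
contact_force: [0.9, 1.1, 0.9]
gripper_width: 0.044
gripper_force: 0.0
```

Emit:
drive_tool([
  [[0,0.45,0.3,0,0],[0,0.9,0.6,0,0],[0,0.9,0.6,0,0]],
])

```text
time_s: 1.65
tcp_pos: [0.3426, 0.3535, 0.3306]
eef_rot: [180.0, -0.0, -13.2]
contact_force: [-0.8, 0.6, -0.4]
gripper_width: 0.044
gripper_force: 0.0
```

Emit:
drive_tool([
  [[0,0.47,0.19,0,0],[0,0.94,0.375,0,0],[0,0.94,0.375,0,0]],
])

```text
time_s: 2.02
tcp_pos: [0.4429, 0.2848, 0.3295]
eef_rot: [179.9, 0.0, -13.3]
contact_force: [-0.5, -0.2, 0.7]
gripper_width: 0.0436
gripper_force: 0.0
```

Emit:
drive_tool([
  [[0,0.47,0.19,0,0],[0,0.94,0.375,0,0],[0,0.94,0.375,0,0]],
])

```text
time_s: 2.4
tcp_pos: [0.5423, 0.2159, 0.3289]
eef_rot: [179.9, 0.1, -13.2]
contact_force: [-1.6, 0.7, -0.2]
gripper_width: 0.0439
gripper_force: 0.0
```

Emit:
drive_tool([
  [[0,0.47,0.19,0,0.025],[0,0.94,0.375,0,0.05],[0,0.94,0.375,0,0.08],[0,0.94,0.375,0,0.105],[0,0.94,0.375,0,0.127]],
])

```text
time_s: 3.02
tcp_pos: [0.6397, 0.1494, 0.3301]
eef_rot: [180.0, 0.0, -59.0]
contact_force: [-0.5, -0.2, 0.3]
gripper_width: 0.0438
gripper_force: 0.0
```

Emit:
drive_tool([
  [[0,0,0,0.4,0],[0,0,0,0.5,0],[0,0,0,0.5,0],[0,0,0,0.5,0]],
])

```text
time_s: 3.52
tcp_pos: [0.6409, 0.148, 0.2725]
eef_rot: [-179.9, -0.0, -58.7]
contact_force: [0.4, 0.7, 0.3]
gripper_width: 0.0437
gripper_force: 0.0
```

```bash
python3 - <<'E'
from h import *
m=camera_model("wrist"); im=capture("wrist"); s=r.get_state(); print(s["tcp_pos"],s["eef_rot"],s["joints"])
print(proj(m,[[.6417,.1453,.13],[.66,.114,.13],[.623,.176,.13],[.57,.1025,.106]]).round(0))
cv2.imwrite("pics/w1.png",im[:,:,::-1])
E
```

```text
[0.64093595 0.14783233 0.27256188] [-1.79858064e+02 -3.19735248e-02 -5.87395906e+01] [ 2.99595703e+01  1.71238022e+01  3.72534203e+00  2.95647957e-02
 -7.64589162e+01  1.29399206e+00]
[[259. 176.]
 [260. 145.]
 [259. 205.]
 [325. 172.]]
```

View pics/w1.png

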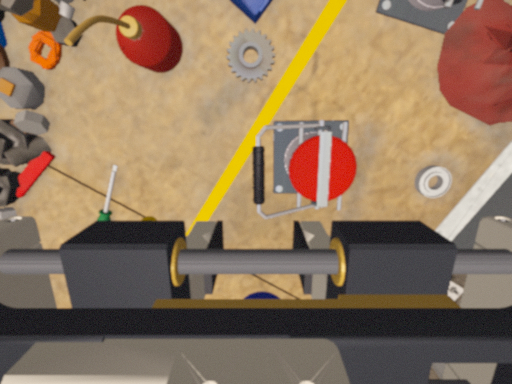

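The wrist view shows the sleeve at (258,176), upright in the image from row 147 to 205. That matches the prediction of (259,176), so I'll go down and grasp.

Emit:
drive_tool([
  [[0,0.02,0,0.4,0],[0,0.02,0,0.7,0],[0,0.02,0,0.7,0]],
])

```text
time_s: 3.95
tcp_pos: [0.6403, 0.1446, 0.1851]
eef_rot: [179.8, 0.0, -58.8]
contact_force: [-0.6, -0.4, 1.1]
gripper_width: 0.0439
gripper_force: 0.0
```

Emit:
drive_tool([
  [[0,0,0,0.25,0],[0,0,0,0.51,0],[0,0,0,0.51,0],[0,0,0,0.51,0]],
])

```text
time_s: 4.45
tcp_pos: [0.6431, 0.1457, 0.1284]
eef_rot: [-179.8, -0.1, -58.7]
contact_force: [0.4, -0.2, 0.9]
gripper_width: 0.0435
gripper_force: 0.0
```

Emit:
drive_tool([
  [[-1,0,0,0,0],[-1,0,0,0,0],[-1,0,0,0,0],[-1,0,0,0,0],[-1,0,0,0,0]],
], squeeze=20)

```text
time_s: 5.08
tcp_pos: [0.6414, 0.1451, 0.1255]
eef_rot: [180.0, -0.0, -58.8]
contact_force: [-0.6, -0.4, -0.2]
gripper_width: 0.0021
gripper_force: 0.0
```

The jaws shut to 2 mm, so they missed the sleeve. I'll look before moving.

```bash
python3 - <<'E'
from h import *
a=capture("side");b=capture("scene")
c=cv2.resize(a[120:250,160:320],None,fx=2.5,fy=2.5,interpolation=2); d=cv2.resize(b[170:300,170:330],None,fx=2.5,fy=2.5,interpolation=2)
cv2.imwrite("pics/c1.png",np.hstack([c,d])[:,:,::-1])
s=r.get_state();print(s["tcp_pos"],s["eef_rot"],s["gripper_width"],s["gripper_force"])
E
```

```text
[0.64141116 0.14515035 0.12547529] [ 1.79989429e+02 -1.91279263e-04 -5.87699315e+01] 0.00016209257267884414 0.0
```

View pics/c1.png

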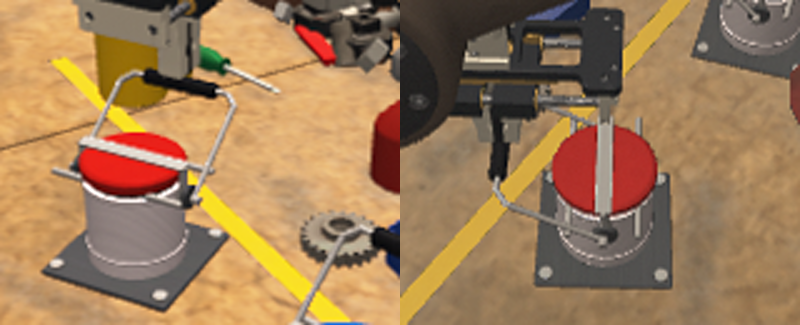

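```bash
python3 - <<'E'
from h import *
M={n:camera_model(n) for n in("scene","side")}
for n,o in(("side",(160,120)),("scene",(170,170))):
    print(n,[( (proj(M[n],X)[0]-o)*2.5).round(0) for X in ([.6414,.1451,.1255],[.6414,.1451,.1145],[.6414,.1451,.1445],[.6414,.1451,.16])])
f=lambda x,y,o:(o[0]+x/2.5,o[1]+y/2.5)
A=(160,120);B=(170,170)
print("bar",tri(M["side"],f(181,84,A),M["scene"],f(498,160-0,B) if 0 else f(498-400,160,B)))
print("tip",tri(M["side"],f(185,72,A),M["scene"],f(503-400,142,B)))
E
```

```text
side [array([178.,  88.]), array([178.,  99.]), array([177.,  68.]), array([177.,  51.])]
scene [array([101., 145.]), array([102., 153.]), array([ 99., 130.]), array([ 97., 119.])]
bar [0.64374031 0.15322794 0.12111734]
tip [0.64337002 0.14488014 0.13641595]
```

Emit:
drive_tool([
  [[0,0,0,0,0],[0,0,0,0,0],[0,0,0,0,0],[0,0,0,0,0]],
])

```text
time_s: 5.68
tcp_pos: [0.6414, 0.1452, 0.1255]
eef_rot: [180.0, 0.0, -58.8]
contact_force: [-0.8, -0.5, -0.2]
gripper_width: 0.0346
gripper_force: 0.0
```

```bash
python3 - <<'E'
from h import *
out=[]
M={n:camera_model(n) for n in("scene","side")}
t=np.array([.6414,.1451,0]); u=np.array([.857,.515,0])
for n,(x,y) in(("side",(195,120)),("scene",(180,190))):
    a=capture(n); out.append(cv2.resize(a[y:y+70,x:x+66],None,fx=6,fy=6,interpolation=2))
    print(n,[((proj(M[n],t+k*u+[0,0,z])[0]-(x,y))*6).round(0) for k in(-.022,.022) for z in (.1145,.138)])
cv2.imwrite("pics/c2.png",np.hstack(out)[:,:,::-1])
print(r.get_state()["gripper_width"],r.get_state()["contact_force"])
E
```

```text
side [array([188., 263.]), array([186., 204.]), array([247., 213.]), array([246., 155.])]
scene [array([248., 248.]), array([244., 207.]), array([120., 244.]), array([113., 203.])]
0.041462827808181814 [ 0.30100509 -0.22578859  0.21098068]
```

View pics/c2.png

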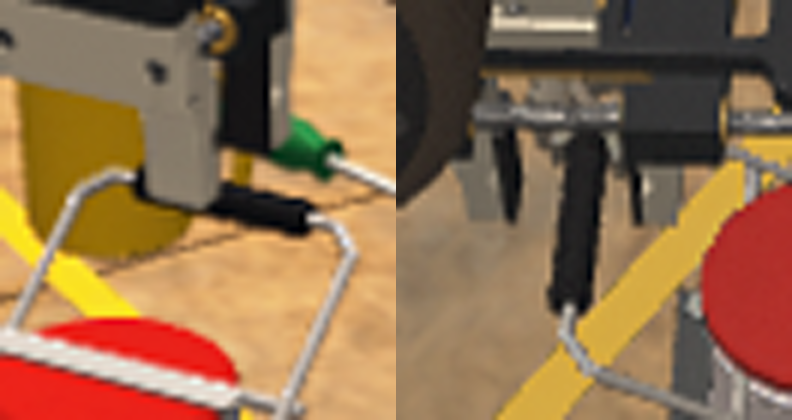

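```bash
python3 - <<'E'
from h import *
M={n:camera_model(n) for n in("scene","side")}
for s,c in(((181,203),(267,222)),((180,203),(255,222)),((180,203),(275,222))):
    p=(195+s[0]/6,120+s[1]/6);q=(180+c[0]/6,190+c[1]/6)
    X=tri(M["side"],p,M["scene"],q); d=X-[.6414,.1451,.1145]
    print(X.round(4),"along x_c",(d@[.857,.515,0]).round(4),"y_c",(d@[-.515,.857,0]).round(4),[(proj(M[n],X)[0]-v).round(1) for n,v in(("side",p),("scene",q))])
E
```

```text
[0.617  0.1329 0.138 ] along x_c -0.0272 y_c 0.0021 [array([-1.3,  0.9]), array([-1.3, -1.6])]
[0.6191 0.1353 0.1372] along x_c -0.0242 y_c 0.0031 [array([-0.8,  0.6]), array([-0.8, -1. ])]
[0.6153 0.1315 0.1387] along x_c -0.0294 y_c 0.0018 [array([-1.6,  1.1]), array([-1.5, -1.9])]
```

The images put the fingertips around z = 0.136, about 20 mm higher than the pose reading implies. The jaws therefore shut just above the sleeve. I'll narrow the opening to clear the lid and lower in small steps, watching the force.

Emit:
drive_tool([
  [[-0.3,0,0,0,0],[-0.3,0,0,0.04,0],[-0.3,0,0,0.08,0],[-0.3,0,0,0.08,0]],
])

```text
time_s: 6.28
tcp_pos: [0.641, 0.145, 0.1152]
eef_rot: [179.9, 0.0, -58.8]
contact_force: [-0.3, -0.6, -0.1]
gripper_width: 0.0307
gripper_force: 0.0
```

Emit:
drive_tool([
  [[-0.3,0,0,0.04,0],[-0.3,0,0,0.08,0],[-0.3,0,0,0.08,0]],
])

```text
time_s: 6.65
tcp_pos: [0.6411, 0.145, 0.1057]
eef_rot: [179.9, 0.0, -58.8]
contact_force: [-0.1, 0.2, 0.5]
gripper_width: 0.0303
gripper_force: 0.0
```

Emit:
drive_tool([
  [[-1,0,0,0,0],[-1,0,0,0,0],[-1,0,0,0,0],[-1,0,0,0,0]],
], squeeze=15)

```text
time_s: 7.15
tcp_pos: [0.6417, 0.1453, 0.1066]
eef_rot: [-180.0, -0.0, -58.8]
contact_force: [-0.1, -0.2, 0.1]
gripper_width: 0.0133
gripper_force: 15.0
```

Emit:
drive_tool([
  [[-0.3,0,0,0,0],[-0.3,0,0,0,0],[-0.3,0,0,0.03,0],[-0.3,0,0,0.06,0],[-0.3,0,0,0.06,0]],
])

```text
time_s: 7.78
tcp_pos: [0.6411, 0.145, 0.0985]
eef_rot: [179.9, 0.0, -58.8]
contact_force: [-1.2, 0.1, -0.2]
gripper_width: 0.0308
gripper_force: 0.0
```

Emit:
drive_tool([
  [[-1,0,0,0,0],[-1,0,0,0,0],[-1,0,0,0,0],[-1,0,0,0,0]],
])

```text
time_s: 8.28
tcp_pos: [0.6416, 0.1452, 0.0993]
eef_rot: [-180.0, -0.0, -58.8]
contact_force: [0.4, -0.8, 0.5]
gripper_width: 0.0131
gripper_force: 15.0
```

```bash
python3 - <<'E'
from h import *
out=[]
for n,(x,y) in(("side",(195,120)),("scene",(180,190))):
    a=capture(n); out.append(cv2.resize(a[y:y+70,x:x+66],None,fx=6,fy=6,interpolation=2))
cv2.imwrite("pics/c3.png",np.hstack(out)[:,:,::-1])
E
```

```text
(no output)
```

View pics/c3.png

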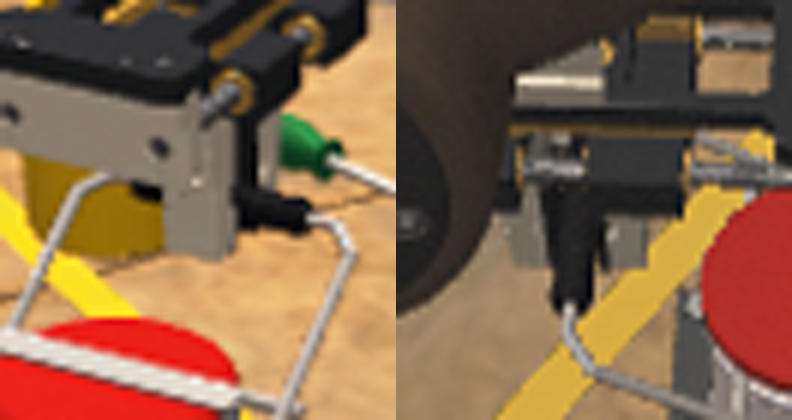

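The sleeve now sits well between the pads, with the finger at side (200,180) spanning it. I'll start the arc.

Emit:
drive_tool([
  [[-1,0,0.049,-0.067,0],[-1,0,0.106,-0.129,0],[-1,0,0.168,-0.185,0],[-1,0,0.235,-0.233,0],[-1,0,0.307,-0.276,0]],
], squeeze=25)

```text
time_s: 9.0
tcp_pos: [0.6099, 0.1256, 0.133]
eef_rot: [-179.9, -0.0, -58.8]
contact_force: [2.3, -2.0, -1.6]
gripper_width: 0.0131
gripper_force: 25.0
```

Emit:
drive_tool([
  [[-1,0,0.076,-0.035,0],[-1,0,0.155,-0.062,0],[-1,0,0.236,-0.081,0],[-1,0,0.318,-0.092,0],[-1,0,0.402,-0.094,0]],
])

```text
time_s: 9.62
tcp_pos: [0.5689, 0.1003, 0.1443]
eef_rot: [-179.9, -0.1, -58.8]
contact_force: [5.4, -4.5, 0.6]
gripper_width: 0.0131
gripper_force: 25.0
```

Emit:
drive_tool([
  [[-1,0.01,0.083,0.006,0],[-1,0.015,0.165,0.02,0],[-1,0.015,0.246,0.042,0],[-1,0.015,0.323,0.072,0],[-1,0.015,0.398,0.11,0]],
])

```text
time_s: 10.25
tcp_pos: [0.5274, 0.0742, 0.1303]
eef_rot: [179.9, 0.0, -58.8]
contact_force: [-0.2, 0.3, 1.4]
gripper_width: 0.0129
gripper_force: 25.0
```

Emit:
drive_tool([
  [[-1,0,0.07,0.045,0],[-1,0,0.135,0.097,0],[-1,0,0.195,0.155,0],[-1,0,0.249,0.218,0],[-1,0,0.278,0.259,0]],
])

```text
time_s: 10.88
tcp_pos: [0.4994, 0.0569, 0.0984]
eef_rot: [179.9, 0.0, -58.8]
contact_force: [-1.6, -3.4, 0.9]
gripper_width: 0.013
gripper_force: 25.0
```

Emit:
drive_tool([
  [[-1,0,0,0,0],[-0.3,0,0,0,0],[-0.3,0,0,0,0],[-0.3,0,0,0,0]],
])

```text
time_s: 11.38
tcp_pos: [0.5009, 0.058, 0.0995]
eef_rot: [-179.9, 0.0, -58.8]
contact_force: [-0.0, -1.1, 0.3]
gripper_width: 0.0298
gripper_force: 0.0
```

Emit:
drive_tool([
  [[-0.3,0,0,-0.3,0],[-0.3,0,0,-0.6,0],[-0.3,0,0,-1,0],[-0.3,0,0,-1,0]],
])

```text
time_s: 11.88
tcp_pos: [0.5028, 0.0584, 0.2235]
eef_rot: [-179.5, -0.1, -58.7]
contact_force: [0.2, -0.3, -1.5]
gripper_width: 0.0307
gripper_force: 0.0
```

```bash
python3 - <<'E'
from h import *
a=capture("side");b=capture("scene")
c=cv2.resize(a[120:320,160:360],None,fx=2,fy=2,interpolation=2); d=cv2.resize(b[110:310,170:370],None,fx=2,fy=2,interpolation=2)
cv2.imwrite("pics/c4.png",np.hstack([c,d])[:,:,::-1])
E
```

```text
(no output)
```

View pics/c4.png

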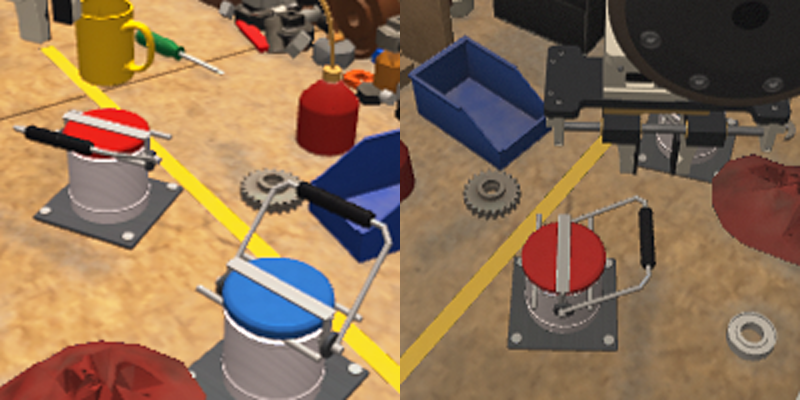

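The red bail is now on the robot side, with its sleeve at side (188,189) and scene (293,228). Blue is still open. I'll check the numbers before handing in.

```bash
python3 - <<'E'
from h import *
X=tri(camera_model("side"),(188.5,189),camera_model("scene"),(293.5,228)); print(X, r.get_state()["contact_force"])
if abs(X[2]-.129)<.008 and np.hypot(X[0]-.499,X[1]-.060)<.012:
    from plant import job; print(job.close_job())
E
```

```text
[0.49871099 0.05640811 0.13115363] [ 0.54559967 -0.07619114 -0.51801736]
the job is handed in; nothing more can be done
None
```

The red canister's bail is clamped at its stop: its crossbar measured 131 mm high on the robot side, against 129 mm expected. The blue bail is still open, and I handed the job in at about 12 s with the gripper clear; no verdict came back.

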